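# Feel along the length stop's cover and lock its carriage

## Task

Lock the carriage of the blue length stop. Starting beside the red end block, sweep the closed fingertips along the aluminium cover, touching it all the way, until they drop into the hidden notch; then press the dark key inside the notch all the way down (it stays down) and leave it. Grasp nothing, and do not disturb the loose things lying around.

Things in the scene. Friction and masses are not known exactly. Their poses are not given: they have to be found in the camera images.
- stop: Length stop bolted to the bench: blue steel base 90 (x) by 480 (y) by 28 mm high. The aluminium cover runs along its front half (own x -45 to 0 mm); a red end block stands at own y +180 to +240 mm, a blue one at -180 to -240 mm (tops at 56 mm); behind the cover a wooden fence (own x +2 to +14 mm, top at 65 mm). Origin: centre of the underside; own -x faces front (to the robot), z up.
- cover_start (a point): Where the cover meets the red end block: a point on the cover's level top, 50 mm above the bench, midway across its 45 mm depth (on the stop: x -22.5, y +180, z 50 mm). Axes as the stop's: the cover runs from here along -y for 360 mm. The sweep begins within 40 mm of it.
- cover_mid (a point): Middle of the cover (on the stop: x -22.5, y 0, z 50 mm), axes as the stop's. One notch 50 mm long along y, open in front and as deep as the cover (45 mm), is centred anywhere within 70 mm either side of here, differing each time and not reported: find it by feel or eye. More than 95 mm from here the cover is fixed; nearer in, its sliding strips lie 0.5 mm lower.
- cover_end (a point): Where the cover meets the blue end block, on the cover's top (on the stop: x -22.5, y -180, z 50 mm).
- key (a joint): Depth in m to which the dark steel locking key in the notch is pressed: 0 = up (its flat top 40 mm above the bench, 10 mm below the cover's top), 0.008 = fully down (32 mm above the bench). The key is 42 (x) by 46 mm (y), fills the notch's floor, takes about 5 N to move and stays where it is left.
- batten: Loose wooden batten 36 x 300 x 19 mm lying behind the fence, long side along own y; origin at the centre of its underside. Not to be disturbed.
- screwdriver: Loose screwdriver 200 mm long lying in front of the stop, about 30 mm thick at the handle, its length along its own x; origin about mid-length, on the underside. Not to be disturbed.
- offcut: Loose dark wood block 45 x 70 x 35 mm lying behind the batten; origin at the centre of its underside. Not to be disturbed.
- jar: Loose amber jar, 64 mm wide, 80 mm tall; origin at the centre of its underside. Not to be disturbed.
- can: Loose yellow can, 70 mm wide, 110 mm tall; origin at the centre of its underside. Not to be disturbed.
- mug: Loose blue mug, 80 mm wide, 90 mm tall; origin at the centre of its underside. Not to be disturbed.
- brush: Loose flat paint brush 200 mm long, its length along its own x, lying to the left of the stop; origin about mid-length, on the underside. Not to be disturbed.

How it is judged:
By the outcome, as a careful person would: the job done as asked, in the order asked, and still so for the second after the job is handed in, with the robot touching nothing.
It also fails if it takes over 61 s, if anything falls off the work surface, if the arm or the gripper's body presses on something with over 40 N, if the wrist force passes 120 N, or if a joint passes its speed limit or range.

## Robot

A 7-joint arm with a two-finger parallel gripper is mounted at the origin on the work surface. World frame = base frame: x ahead of the robot, y to its left, z up, the work surface at z = 0. Lengths are in m, angles in rad, forces in N, time in s.
With the tool pointing down it reaches from about 0.425 to 0.925 m from the base axis. Payload 6.8 kg.
Tool frame: the origin (TCP) lies midway between the tips of the shut fingers; the grasp point (between the pads) lies 19 mm behind it; z points along the fingers, x is the direction in which the jaws open and shut, and the axes are right-handed (so a half turn about z gives the same grasp; the last joint's range is limited). The gripper opens to 85 mm and grips with 20 to 120 N. Pads are 22 mm wide; open, the fingers measure 114 mm over their backs; the gripper's body (76 mm by 85 mm) begins 54 mm behind the grasp point. The pads swing forward as they close: fully open they stand 13 mm farther back than shut.
Start: joints at [1.095, 0.477, 0.022, 1.555, -0.011, 1.109, -0.083], TCP at [0.243, -0.63, 0.231] pointing down, gripper open.
Joint ranges: [-2.96, 2.96], [-0.34, 2.1], [-1.41, 1.46], [0.24, 2.44], [-1.37, 4.51], [0.17, 1.92], [-2.96, 2.96]. Speed limits (rad/s): [2.39, 2.39, 3.14, 3.14, 3.14, 3.14, 3.14].

## Interface

Orientations are given as a unit quaternion [w, x, y, z].
In Python, from station import bot, imaging, nets gives the robot as it stands. The module is installed in compiled form; this text tells all that it offers.
- The arm moves only by the tool apply_moves, never from a script. Its argument "moves" is text: rows parted by semicolons, each of 7 numbers parted by spaces: the gripper command: -1 is fully open, 1 is shut, values between are in proportion, then the shift along the tool's x, y, z normalised to -1 to 1, where 1 is 120 mm, then the turn, a rotation vector about the tool's x, y, z normalised to -1 to 1, where 1 is 4 degrees. In form: hand dx dy dz rx ry rz; .... A call has 1 to 12 rows; each row shifts and turns the commanded pose from where the row before left it, along the tool's axes as they then stand; what a row does not reach is not made up. A row lasts 1/12 s, in which the tool goes at most 41.7 mm and 7.16 degrees, less where a joint would pass 70% of its speed; a pose out of reach is approached as far as the arm can. A call with a number of a shift or a turn outside -1 to 1 is refused whole. A call with a gripper value outside its range is refused whole. The fingers move at their own pace and stop on an object; "force" is the grip in N (left out, the last holds). Time passes only in rows, so rows that do not move let the fingers close. It gives the time, the measured TCP pose, the force and the opening at its end, in the units of the state.
- bot.get_obs(): the state, without advancing time (a new reading comes with each control period).
- imaging.read_camera(name): name is "side" or "top" or "wrist"; returns a dict with "image" (480x640x3 uint8, red, green, blue), "fx", "fy", "cx", "cy" (pixels), "view" (4x4, takes a point from world to camera coordinates); the wrist camera has in their place "mount" (4x4, takes a point from camera to tool coordinates, whose origin is the TCP and whose axes are the tool frame's). Camera axes: x right, y down, z forward; pixel columns grow to the right and rows downward; lengths in m; the calibration is good to about 2 mm. A picture is of the moment at which its call begins: read the wrist's pose just before it. There is no depth.
- bot.hand_in(): hands the job in, once; it reports no verdict.
Trained networks look in a picture, given as the dict that the camera call returned (one of the last four; its "shot" number tells which), for a name from the list of things; names that differ only in an ending like _2 or _b are one class to them, and where a whole thing is asked for, a point or a joint stands for the part that bears it (a point fixed in the world has none). Each returns a list of dicts, best first, with "score" (0 to 1); they miss things now and then, are a little off and sometimes report something else, mostly with a low value. They report only what shows in the picture. A call takes as long as a camera call.
- nets.spot_in(picture, name): "rect" ([left, top, right, bottom] in pixels, round what is visible of it).
- nets.outline_of(picture, name): "region" (480x640 bool, what is visible of it) and "rect" ([left, top, right, bottom] in pixels, round what is visible of it).
- nets.spot_point(picture, name): "location" ([column, row] in pixels: a listed point, or the origin of a listed thing).
The state is a dict: "t": time; "q": joint angles; "joint_vel": joint speeds; "joint_torque": joint torques, N m; "eef_pos": TCP position; "tool_rot": TCP orientation; "contact_force": force on the tool from outside, world axes, zero at the start; "torque": the same for the moment, N m; "gripper_width": opening from 0.0 (shut) to 1.0 (fully open).
Only numpy, scipy, OpenCV 4.12 (cv2) and the standard library are available. Lean on these libraries where they do the work, as an engineer would, in place of code of your own. Each camera call takes 0.05 s, during which the arm holds its last target.

## Working session

There is one attempt and no reset: what is moved stays moved. The work goes in short steps, Python scripts to look and compute and a tool call to move; the robot and the scene stay as the last step left them, time stands still between calls to the robot, and variables do not carry over. Pictures are saved under pics/ and viewed, and the job is handed in when it is done.

Besides the shell and the picture viewer there is one more tool, called after "Emit:" as a command line: name --argument value ..., lists and objects as JSON in quotes. apply_moves: Moves the arm, as the interface text tells. Scaled input: -1 to 1 covers 120 mm each way for a shift and 4 degrees each way for a turn. Its arguments: {"type":"object","properties":{"moves":{"type":"string"},"force":{"type":"number"}},"required":["moves"]}

```bash
mkdir -p pics; cat > h.py <<'E'
import numpy as np,cv2
from station import bot,imaging,nets
def save(p,n): cv2.imwrite('pics/'+n,p['image'][:,:,::-1])
def ray(p,px):
    V=np.array(p['view']);R=V[:3,:3];t=V[:3,3]
    d=R.T@np.array([(px[0]-p['cx'])/p['fx'],(px[1]-p['cy'])/p['fy'],1.]);return -R.T@t,d
def atz(p,px,z):
    o,d=ray(p,px);return o+d*(z-o[2])/d[2]
def proj(p,X):
    V=np.array(p['view']);c=V[:3,:3]@np.array(X)+V[:3,3];return [p['fx']*c[0]/c[2]+p['cx'],p['fy']*c[1]/c[2]+p['cy']]
E
python3 - <<'E'
from h import *
s=bot.get_obs();print(s)
for n in('top','side'):
    p=imaging.read_camera(n);save(p,n+'0.png');print(n,p['fx'],np.array(p['view']).round(3).tolist())
    for k,z in(('cover_start',.05),('cover_mid',.05),('cover_end',.05),('stop',0),('key',.04),('screwdriver',0),('brush',0),('jar',0),('can',0),('mug',0),('batten',0),('offcut',0)):
        r=nets.spot_point(p,k)
        print(k,[(np.round(a['location'],1).tolist(),round(a['score'],2),atz(p,a['location'],z).round(4).tolist()) for a in r[:2]])
E
```

```text
{'t': 0.0, 'q': array([ 1.09491112,  0.47780716,  0.02229989,  1.55645802, -0.01147378,
        1.10931742, -0.08309665]), 'joint_vel': array([ 5.01055656e-04,  8.35058961e-04,  9.05608314e-04, -7.05663073e-04,
        3.10489228e-05,  2.94722968e-04,  7.16313849e-04]), 'joint_torque': array([ 2.09892814e-04, -5.96451795e+01,  1.60823911e+00, -2.81191367e+01,
        1.25412340e-02,  9.47741442e-03,  2.55452346e-05]), 'eef_pos': array([ 0.24248034, -0.62929682,  0.23031746]), 'tool_rot': array([-4.65848970e-04,  8.24504586e-01, -5.65854504e-01, -8.06172386e-04]), 'contact_force': array([ 0.0894544 ,  0.74571748, -0.59272677]), 'torque': array([ 0.00234325,  0.01678233, -0.05512898]), 'gripper_width': 0.9984558142196849}
top 454.19635451222643 [[0.015, -1.0, 0.015, -0.013], [-0.986, -0.017, -0.164, 0.608], [0.165, -0.012, -0.986, 1.203], [0.0, 0.0, 0.0, 1.0]]
cover_start [([255.4, 291.1], 0.83, [0.4776, 0.1866, 0.05])]
cover_mid [([316.3, 286.9], 0.83, [0.4916, 0.022, 0.05]), ([337.5, 223.3], 0.57, [0.6692, -0.0338, 0.05])]
cover_end [([382.7, 280.8], 0.71, [0.511, -0.1589, 0.05]), ([315.5, 252.4], 0.59, [0.5863, 0.0259, 0.05])]
stop [([317.2, 278.5], 0.96, [0.519, 0.0203, 0.0])]Traceback (most recent call last):
  File "<stdin>", line 6, in <module>
ValueError: it knows: batten, brush, can, cover_end, cover_mid, cover_start, jar, mug, offcut, screwdriver, stop
```

```bash
python3 - <<'E'
from h import *
for n in('top','side'):
    p=imaging.read_camera(n);save(p,n+'0.png');print(n,p['fx'],np.array(p['view']).round(3).tolist())
    for k,z in(('cover_start',.05),('cover_mid',.05),('cover_end',.05),('stop',0),('screwdriver',0),('brush',0),('jar',0),('can',0),('mug',0),('batten',0),('offcut',0)):
        r=nets.spot_point(p,k)
        print(k,[(np.round(a['location'],1).tolist(),round(a['score'],2),atz(p,a['location'],z).round(4).tolist()) for a in r[:2]])
E
```

```text
top 454.19635451222643 [[0.015, -1.0, 0.015, -0.013], [-0.986, -0.017, -0.164, 0.608], [0.165, -0.012, -0.986, 1.203], [0.0, 0.0, 0.0, 1.0]]
cover_start [([252.0, 291.5], 0.65, [0.4764, 0.1957, 0.05])]
cover_mid [([315.7, 286.8], 0.88, [0.4918, 0.0236, 0.05])]
cover_end [([383.6, 280.9], 0.87, [0.5108, -0.1613, 0.05])]
stop [([319.5, 277.9], 0.72, [0.5208, 0.0138, 0.0])]
screwdriver [([334.2, 308.5], 0.79, [0.4355, -0.029, 0.0]), ([189.0, 244.7], 0.72, [0.6099, 0.3884, 0.0])]
brush [([196.2, 308.5], 0.86, [0.4296, 0.3568, 0.0])]
jar [([461.7, 253.9], 0.93, [0.5965, -0.3938, 0.0])]
can [([188.6, 242.5], 0.57, [0.6162, 0.3899, 0.0])]
mug [([470.9, 307.7], 0.64, [0.4435, -0.4145, 0.0])]
batten [([312.9, 250.4], 0.92, [0.5994, 0.034, 0.0])]
offcut [([337.5, 222.5], 0.73, [0.6824, -0.0356, 0.0])]
side 619.8735315369224 [[-0.921, -0.389, -0.012, 0.567], [-0.258, 0.633, -0.73, 0.2], [0.292, -0.669, -0.684, 1.174], [0.0, 0.0, 0.0, 1.0]]
cover_start [([356.0, 325.3], 0.64, [0.4758, 0.1881, 0.05])]
cover_mid [([328.9, 271.5], 0.63, [0.576, 0.0793, 0.05]), ([382.4, 258.7], 0.6, [0.4879, 0.0037, 0.05])]
cover_end [([397.9, 205.8], 0.61, [0.5111, -0.1697, 0.05])]
stop [([367.3, 274.3], 0.85, [0.5164, 0.0118, -0.0])]
screwdriver [([412.3, 269.8], 0.88, [0.432, -0.0369, 0.0]), ([330.1, 269.3], 0.21, [0.5952, 0.0281, 0.0])]
brush [([341.3, 430.7], 0.59, [0.4312, 0.3721, 0.0])]
jar [([389.2, 158.4], 0.69, [0.6074, -0.4024, 0.0])]
can [([236.9, 402.9], 0.77, [0.6212, 0.3924, 0.0])]
mug [([451.8, 171.1], 0.75, [0.4423, -0.4096, -0.0])]
batten [([329.9, 267.9], 0.84, [0.5972, 0.0244, 0.0])]
offcut [([305.1, 237.0], 0.82, [0.6868, -0.0444, -0.0])]
```

View pics/top0.png

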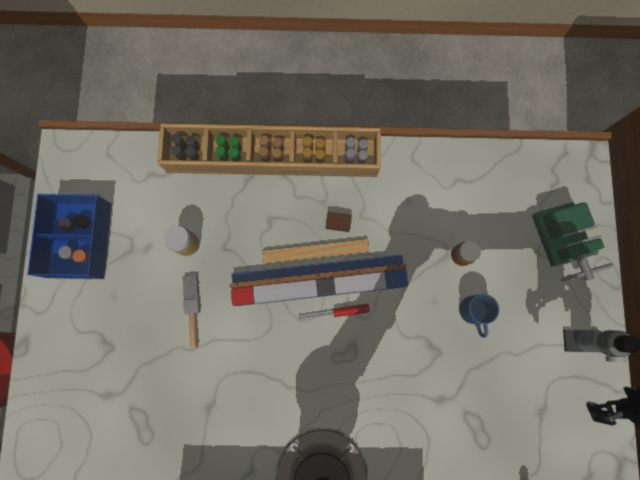

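View pics/side0.png

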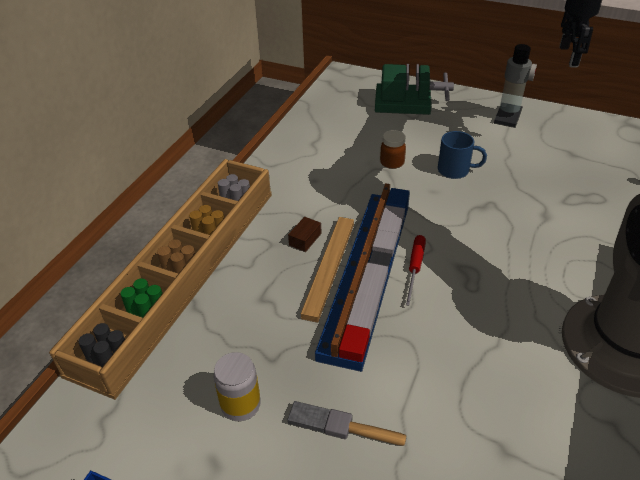

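```bash
python3 - <<'E'
from h import *
p=imaging.read_camera('top');c=cv2.resize(p['image'][250:315,220:420],None,fx=4,fy=4,interpolation=cv2.INTER_CUBIC);cv2.imwrite('pics/topz.png',c[:,:,::-1])
p=imaging.read_camera('side');c=cv2.resize(p['image'][175:375,300:440],None,fx=3,fy=3,interpolation=cv2.INTER_CUBIC);cv2.imwrite('pics/sidez.png',c[:,:,::-1])
E
```

```text
(no output)
```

View pics/topz.png

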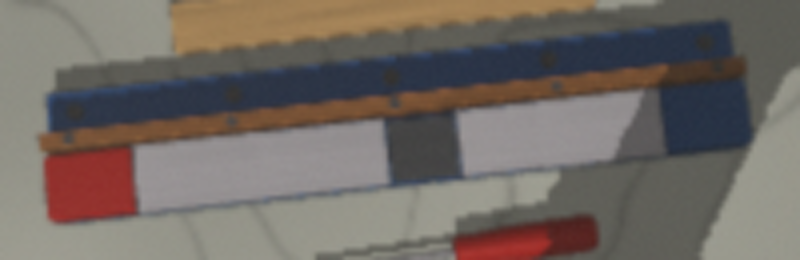

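View pics/sidez.png

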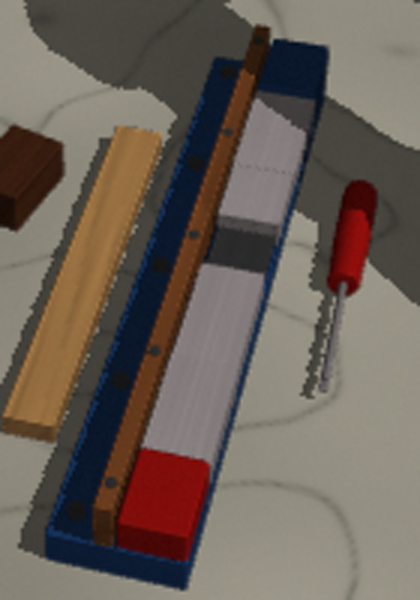

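```bash
cat > fit.py <<'E'
from h import *
from scipy.optimize import least_squares
T=imaging.read_camera('top');S=imaging.read_camera('side')
N=None
pts=[('t',(135,213),(-45,180,50),0),('t',(665,157),(-45,-180,50),0),('t',(390,186),(-45,25,50),1),('t',(463,178),(-45,-25,50),1),('t',(48,93),(45,240,28),0),('t',(730,22),(45,-240,28),0),
('s',(210,463),(-45,180,56),0),('s',(328,48),(-45,-240,56),0),('s',(187,588),(-45,240,0),0),('s',(50,532),(45,240,28),0),('s',(268,272),(-45,25,50),1),('s',(278,228),(-45,-25,50),1)]
def f(v):
    x,y,th,n=v;r=[]
    for c,uv,X,k in pts:
        X=np.array(X)/1000.;X[1]+=n*k
        W=[x+np.cos(th)*X[0]-np.sin(th)*X[1],y+np.sin(th)*X[0]+np.cos(th)*X[1],X[2]]
        if c=='t':P=T;q=(220+(uv[0]-1.5)/4,250+(uv[1]-1.5)/4)
        else:P=S;q=(300+(uv[0]-1)/3,175+(uv[1]-1)/3)
        a=proj(P,W);r+=[a[0]-q[0],a[1]-q[1]]
    return r
s=least_squares(f,[.517,.016,.096,0],loss='soft_l1');print(s.x);print(np.array(f(s.x)).reshape(-1,2).round(1).tolist())
x,y,th,n=s.x
for nm,X in(('start155',(-.0225,.155)),('mid',(-.0225,0)),('notch',(-.0225,n))):
    print(nm,x+np.cos(th)*X[0]-np.sin(th)*X[1],y+np.sin(th)*X[0]+np.cos(th)*X[1])
E
python3 fit.py
```

```text
[ 0.51374303  0.01579437  0.12308784 -0.01553814]
[[0.7, -0.4], [0.3, -0.7], [-0.1, -0.5], [-0.0, -0.5], [-0.7, -0.3], [-0.0, -0.7], [0.9, -0.8], [2.1, -0.6], [0.2, 1.8], [-1.6, 0.6], [0.1, 1.1], [1.6, -0.7]]
start155 0.47238277806063617 0.16685919405404784
mid 0.4914132550275859 0.01303188520932288
notch 0.4933209852494224 -0.0023886955011086144
```

Emit:
apply_moves --moves "1 0 0 0 0 0 0.88;1 0 0 0 0 0 0.88;1 0 0 0 0 0 0.88;1 0 0 0 0 0 0.88;1 0 0 0 0 0 0" --force 60

```text
t: 2.07
eef_pos: [0.2428, -0.6298, 0.2313]
tool_rot: [0.0, 0.748, -0.663, -0.0]
contact_force: [0.5, -0.5, 0.2]
gripper_width: 0.301
```

Emit:
apply_moves --moves "1 -0.24 -0.2 0 0 0 0;1 -0.24 -0.2 0 0 0 0;1 -0.24 -0.2 0 0 0 0;1 -0.24 -0.2 0 0 0 0;1 -0.24 -0.2 0 0 0 0;1 -0.24 -0.2 0 0 0 0;1 -0.24 -0.2 0 0 0 0;1 -0.24 -0.2 0 0 0 0;1 -0.24 -0.2 0 0 0 0;1 -0.24 -0.2 0 0 0 0;1 -0.24 -0.2 0 0 0 0;1 -0.24 -0.2 0 0 0 0"

```text
t: 3.07
eef_pos: [0.4873, -0.2502, 0.2316]
tool_rot: [-0.0, 0.75, -0.662, 0.0]
contact_force: [1.1, -0.0, -0.4]
gripper_width: 0.004
```

Emit:
apply_moves --moves "1 -0.28 -0.025 0 0 0 0;1 -0.28 -0.025 0 0 0 0;1 -0.28 -0.025 0 0 0 0;1 -0.28 -0.025 0 0 0 0;1 -0.28 -0.025 0 0 0 0;1 -0.28 -0.025 0 0 0 0;1 -0.28 -0.025 0 0 0 0;1 -0.28 -0.025 0 0 0 0;1 -0.28 -0.025 0 0 0 0;1 -0.28 -0.025 0 0 0 0;1 -0.28 -0.025 0 0 0 0;1 -0.28 -0.025 0 0 0 0"

```text
t: 4.07
eef_pos: [0.473, 0.1543, 0.2316]
tool_rot: [-0.0, 0.75, -0.662, 0.0]
contact_force: [0.3, 0.2, 0.1]
gripper_width: -0.004
```

Emit:
apply_moves --moves "1 -0.1 0 0.25 0 0 0;1 0 0 0.25 0 0 0;1 0 0 0.25 0 0 0;1 0 0 0 0 0 0;1 0 0 0 0 0 0"

```text
t: 4.48
eef_pos: [0.4708, 0.1643, 0.1407]
tool_rot: [0.001, 0.749, -0.662, -0.001]
contact_force: [0.1, -0.6, 0.7]
gripper_width: 0.002
```

```bash
python3 - <<'E'
from h import *
s=bot.get_obs();print(s['eef_pos'],s['tool_rot'],s['contact_force'],s['q'])
p=imaging.read_camera('wrist');save(p,'w1.png');print(np.array(p['mount']).round(3).tolist(),p['fx'])
p=imaging.read_camera('side');save(p,'s1.png')
E
```

```text
[0.47084902 0.16431776 0.14070627] [ 0.00135595  0.749376   -0.66214289 -0.00074978] [ 0.10464853 -0.62694105  0.73830987] [-0.13963997  0.33271587 -0.38131976  2.03375561  0.16830725  0.80765373
 -2.06650826]
[[1.0, -0.0, -0.001, 0.0], [0.0, 0.959, 0.282, -0.073], [0.001, -0.282, 0.959, -0.142], [0.0, 0.0, 0.0, 1.0]] 338.7399982570428
```

View pics/w1.png

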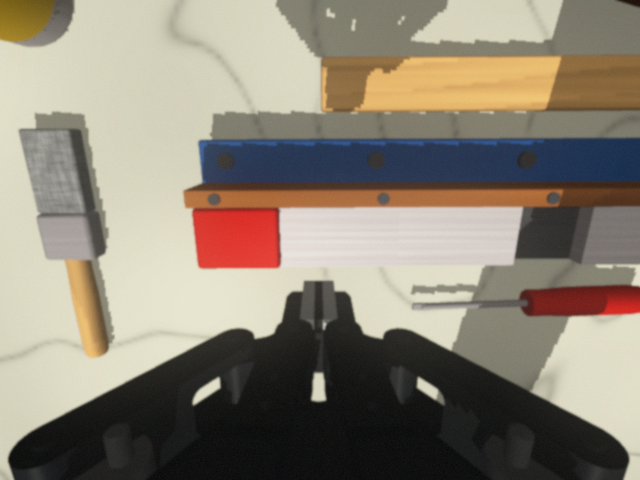

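View pics/s1.png

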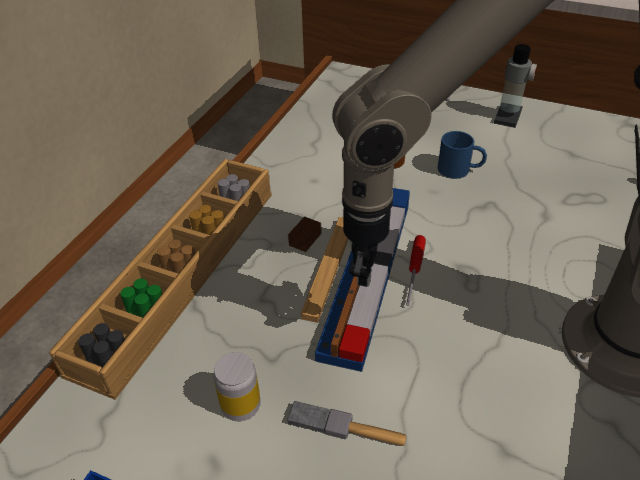

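```bash
cat >> h.py <<'E'
from scipy.spatial.transform import Rotation as Ro
def wview(p,s):
    q=np.array(s['tool_rot']);W=np.eye(4);W[:3,:3]=Ro.from_quat([q[1],q[2],q[3],q[0]]).as_matrix();W[:3,3]=s['eef_pos']
    p=dict(p);p['view']=np.linalg.inv(W@np.array(p['mount']));return p
E
python3 - <<'E'
from h import *
s=bot.get_obs();p=wview(imaging.read_camera('wrist'),s)
x,y,th=.51374,.01579,.12309
c,sn=np.cos(th),np.sin(th)
def own(W): d=W[:2]-[x,y];return np.round([c*d[0]+sn*d[1],-sn*d[0]+c*d[1]],4)
for nm,px,z in(('coverfront_L',(281,266),.05),('coverfront',(513,264.5),.05),('redfar',(279,209),.056),('notchback',(522,207),.05),('notchfront',(513,264.5),.05),('redfrontL',(199,268),.056),('redfrontR',(279,267),.056),('notchR',(582,263),.05),('fence',(300,188),.065)):
    print(nm,own(atz(p,px,z)))
print('tcp own',own(s['eef_pos']))
E
```

```text
coverfront_L [-0.0408  0.1805]
coverfront [-0.0397  0.0088]
redfar [0.0034 0.1798]
notchback [0.0034 0.0094]
notchfront [-0.0397  0.0088]
redfrontL [-0.04    0.2392]
redfrontR [-0.0393  0.1812]
notchR [-0.0386 -0.0419]
fence [0.0191 0.1646]
tcp own [-0.0223  0.1531]
```

Emit:
apply_moves --moves "1 0 -0.025 0.14 0 0 0;1 0 0 0.14 0 0 0;1 0 0 0.14 0 0 0;1 0 0 0.14 0 0 0;1 0 0 0.1 0 0 0;1 0 0 0 0 0 0;1 0 0 0 0 0 0"

```text
t: 5.22
eef_pos: [0.4756, 0.1652, 0.0632]
tool_rot: [-0.001, 0.749, -0.663, 0.0]
contact_force: [0.8, 0.2, 0.8]
gripper_width: 0.006
```

Emit:
apply_moves --moves "1 0 0 0.01 0 0 0;1 0 0 0.01 0 0 0;1 0 0 0.01 0 0 0;1 0 0 0 0 0 0;1 0 0 0 0 0 0"

```text
t: 5.63
eef_pos: [0.4748, 0.1651, 0.0588]
tool_rot: [-0.0, 0.749, -0.663, 0.0]
contact_force: [-0.3, -0.9, 0.1]
gripper_width: 0.001
```

Emit:
apply_moves --moves "1 0 0 0.012 0 0 0;1 0 0 0.012 0 0 0;1 0 0 0.012 0 0 0;1 0 0 0.012 0 0 0;1 0 0 0 0 0 0;1 0 0 0 0 0 0"

```text
t: 6.13
eef_pos: [0.4746, 0.165, 0.0526]
tool_rot: [0.0, 0.749, -0.663, -0.0]
contact_force: [0.0, 1.2, -0.7]
gripper_width: -0.001
```

Emit:
apply_moves --moves "1 0 0 0.01 0 0 0;1 0 0 0.01 0 0 0;1 0 0 0 0 0 0;1 0 0 0 0 0 0"

```text
t: 6.47
eef_pos: [0.4746, 0.1651, 0.0503]
tool_rot: [0.0, 0.749, -0.663, -0.0]
contact_force: [-0.2, -0.5, -1.0]
gripper_width: 0.001
```

Emit:
apply_moves --moves "1 0 0 0.01 0 0 0;1 0 0 0 0 0 0;1 0 0 0 0 0 0"

```text
t: 6.72
eef_pos: [0.4747, 0.1651, 0.0501]
tool_rot: [0.0, 0.749, -0.663, 0.0]
contact_force: [-2.7, -1.5, 12.7]
gripper_width: 0.001
```

Emit:
apply_moves --moves "1 0 0 0.008 0 0 0;1 0 0 0 0 0 0;1 0 0 0 0 0 0"

```text
t: 6.97
eef_pos: [0.4748, 0.1651, 0.05]
tool_rot: [0.0, 0.749, -0.663, 0.001]
contact_force: [-7.0, -2.3, 23.0]
gripper_width: -0.003
```

Emit:
apply_moves --moves "1 0.03 0 0 0 0 0;1 0.04 0 0 0 0 0;1 0.04 0 0 0 0 0;1 0.04 0 0 0 0 0;1 0.04 0 0 0 0 0;1 0.04 0 0 0 0 0;1 0.04 0 0 0 0 0;1 0.04 0 0 0 0 0;1 0.04 0 0 0 0 0;1 0.04 0 0 0 0 0;1 0.04 0 0 0 0 0;1 0.04 0 0 0 0 0"

```text
t: 7.97
eef_pos: [0.4839, 0.1125, 0.0501]
tool_rot: [-0.004, 0.75, -0.662, 0.001]
contact_force: [-0.2, 7.5, 11.9]
gripper_width: -0.003
```

Emit:
apply_moves --moves "1 0.04 0 0.008 0 0 0;1 0.04 0 0.004 0 0 0;1 0.04 0 0 0 0 0;1 0.04 0 0 0 0 0;1 0.04 0 0 0 0 0;1 0.04 0 0 0 0 0"

```text
t: 8.47
eef_pos: [0.4886, 0.0856, 0.0495]
tool_rot: [-0.005, 0.75, -0.661, 0.001]
contact_force: [-1.4, 9.8, 18.8]
gripper_width: 0.001
```

Emit:
apply_moves --moves "1 0.04 0.004 0 0 0 0;1 0.04 0.004 0 0 0 0;1 0.04 0.004 0 0 0 0;1 0.04 0.004 0 0 0 0;1 0.04 0.004 0 0 0 0;1 0.04 0.004 0 0 0 0;1 0.04 0 0 0 0 0;1 0.04 0 0 0 0 0;1 0.04 0 0 0 0 0;1 0.04 0 0 0 0 0"

```text
t: 9.3
eef_pos: [0.4918, 0.0375, 0.0495]
tool_rot: [-0.005, 0.75, -0.661, 0.001]
contact_force: [-1.9, 11.3, 19.0]
gripper_width: 0.0
```

Emit:
apply_moves --moves "1 0.04 0 0 0 0 0;1 0.04 0 0 0 0 0;1 0.04 0 0 0 0 0;1 0.04 0 0 0 0 0;1 0.04 0 0 0 0 0;1 0.04 0 0 0 0 0;1 0.04 0 0 0 0 0"

```text
t: 9.88
eef_pos: [0.4918, -0.0015, 0.0466]
tool_rot: [0.0, 0.749, -0.663, -0.0]
contact_force: [0.5, 0.1, 0.2]
gripper_width: 0.003
```

Emit:
apply_moves --moves "1 0.01 0 0.015 0 0 0;1 0 0 0.015 0 0 0;1 0 0 0.015 0 0 0;1 0 0 0.015 0 0 0;1 0 0 0.015 0 0 0;1 0 0 0.015 0 0 0;1 0 0 0.015 0 0 0;1 0 0 0 0 0 0;1 0 0 0 0 0 0"

```text
t: 10.63
eef_pos: [0.4922, -0.0018, 0.0339]
tool_rot: [-0.0, 0.749, -0.663, -0.0]
contact_force: [0.4, 0.8, -0.6]
gripper_width: -0.003
```

Emit:
apply_moves --moves "1 0 0 0.01 0 0 0;1 0 0 0.01 0 0 0;1 0 0 0.01 0 0 0;1 0 0 0 0 0 0;1 0 0 0 0 0 0"

```text
t: 11.05
eef_pos: [0.4924, -0.0018, 0.0318]
tool_rot: [0.0, 0.749, -0.663, 0.0]
contact_force: [-7.0, -0.2, 20.6]
gripper_width: 0.001
```

Emit:
apply_moves --moves "1 0 0 0.01 0 0 0;1 0 0 0.01 0 0 0;1 0 0 0 0 0 0;1 0 0 0 0 0 0"

```text
t: 11.38
eef_pos: [0.4924, -0.0018, 0.0315]
tool_rot: [0.0, 0.749, -0.663, 0.001]
contact_force: [-14.5, 0.0, 48.6]
gripper_width: 0.001
```

Emit:
apply_moves --moves "1 0 0 -0.05 0 0 0;1 0 0 -0.05 0 0 0;1 0 0 -0.1 0 0 0;1 0 0 -0.2 0 0 0;1 0 0 -0.2 0 0 0;1 0 0 -0.2 0 0 0;1 0 0 -0.2 0 0 0;1 0 0 0 0 0 0;1 0 0 0 0 0 0"

```text
t: 12.13
eef_pos: [0.4932, -0.002, 0.1492]
tool_rot: [-0.001, 0.749, -0.663, 0.001]
contact_force: [-0.8, -0.2, -0.3]
gripper_width: 0.003
```

```bash
python3 - <<'E'
from h import *
s=bot.get_obs();print(s['eef_pos'],s['contact_force'],s['joint_vel'].round(3))
p=imaging.read_camera('wrist');save(p,'w2.png')
p=imaging.read_camera('side');save(p,'s2.png')
E
```

```text
[ 0.49324427 -0.00201193  0.14916143] [-0.8030136  -0.2080456  -0.33458846] [-0.005  0.032  0.01   0.033  0.005 -0.007 -0.005]
```

View pics/w2.png

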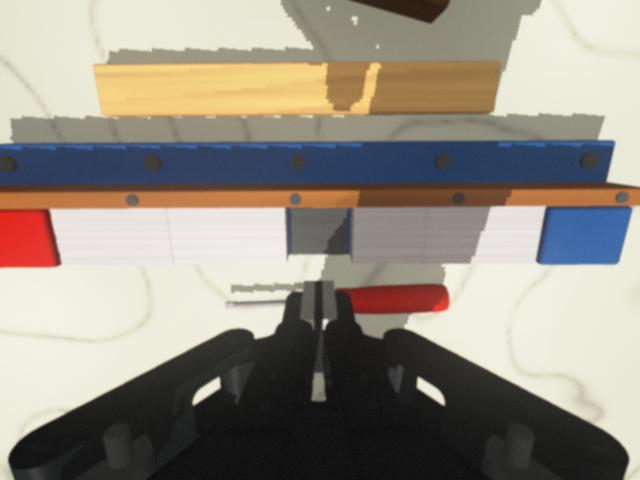

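View pics/s2.png

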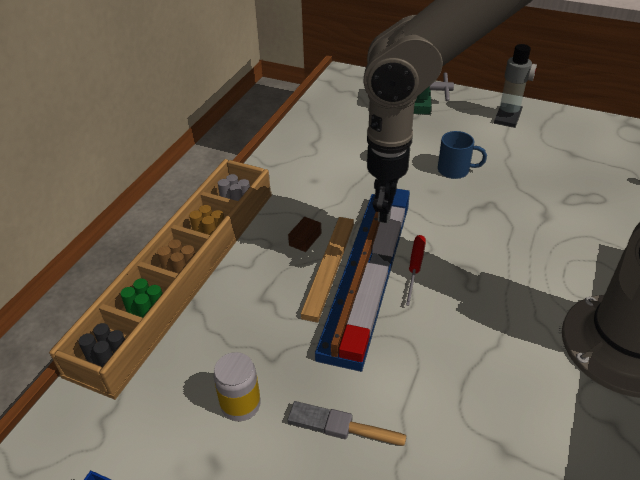

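```bash
python3 - <<'E'
from h import *
s=bot.get_obs();p=imaging.read_camera('wrist')
c=cv2.resize(p['image'][190:280,270:370],None,fx=7,fy=6.6,interpolation=cv2.INTER_CUBIC);c=np.clip(c.astype(float)*1.8,0,255).astype('uint8');cv2.imwrite('pics/wz.png',c[:,:,::-1])
p=wview(p,s);x,y,th=.51374,.01579,.12309
def W(X,off=.0045):
    a=X[0]+off;return [x+np.cos(th)*a-np.sin(th)*X[1],y+np.sin(th)*a+np.cos(th)*X[1],X[2]]
for z in(.040,.032):
    for X in((-.0435,-.0165+.023,z),(-.0435,-.0165-.023,z),(-.0015,-.0165+.023,z),(-.0015,-.0165-.023,z)):
        q=proj(p,W(X));print(z,np.round([(q[0]-270)*7,(q[1]-190)*6.6]))
for X in((-.045,-.0165+.025,.05),(-.045,-.0165-.025,.05)):
    q=proj(p,W(X));print('cov',np.round([(q[0]-270)*7,(q[1]-190)*6.6]))
E
```

```text
0.04 [141. 426.]
0.04 [554. 425.]
0.04 [131.  74.]
0.04 [564.  73.]
0.032 [146. 404.]
0.032 [548. 403.]
0.032 [137.  61.]
0.032 [557.  61.]
cov [115. 467.]
cov [581. 467.]
```

View pics/wz.png

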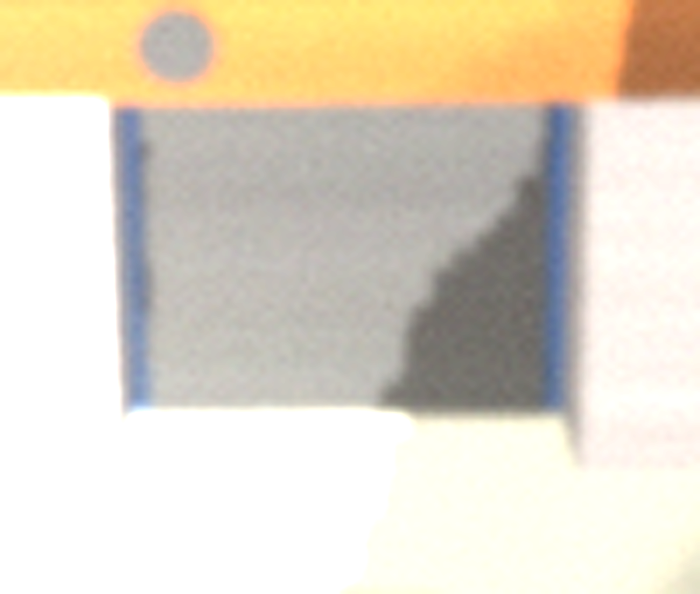

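```bash
python3 - <<'E'
from h import *
s=bot.get_obs();print(s['t'],s['joint_vel'].round(4),s['contact_force'])
p=imaging.read_camera('side');
for k in('screwdriver','brush','jar','can','mug','batten','offcut'):
    r=nets.spot_point(p,k);print(k,[np.round(a['location'],1).tolist() for a in r[:1]])
print(bot.hand_in())
E
```

```text
12.2833 [-0.0014  0.008   0.0024  0.0024 -0.0025  0.0024  0.0016] [-0.02436976 -0.03687415  0.52652534]
screwdriver [[414.5, 276.4]]
brush [[346.6, 427.4]]
jar []
can [[238.9, 401.1]]
mug [[453.4, 171.6]]
batten [[330.3, 268.6]]
offcut [[303.9, 238.4]]
the job is handed in; nothing more can be done
None
```

The locking key is pressed fully down and the job is handed in, at about 12.3 s of the 61 s allowed. No verdict came back.

**Sweep:** I started with the fingers shut, about 27 mm from the red block. I swept along the cover pressing with roughly 12–23 N at every reading between moves. The fingertips dropped into the notch about 16 mm past the cover's middle, towards the blue block.

**Key press:** The key met a hard stop at a TCP height of 31.5–32 mm. I pressed it there with 49 N on the wrist, then lifted clear to 149 mm.

**Last checks:**
- **Key depth:** The wrist picture shows the key's front edge where it should be for a top at 32 mm (405 px, against 404 predicted for down and 426 for up).
- **Contact:** The force on the tool is about 0.
- **Loose things:** All that were detected are where they were, within about 7 pixels of detector noise. The detector missed the jar in the last picture because the arm hid it. The arm only passed well above it.

**What disagreed:**
- The fixed cameras and the wrist camera differed by about 4.5 mm across the cover. I took a middle value, which left enough margin.
- Partway down, with the arm paused, the force read about 0 instead of the expected 5 N. The hard stop and the picture both say the key is fully down.

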